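Free the pawl of the reagent lift and lower the cassette

ROBOT

A 6-joint arm with a two-finger parallel gripper is mounted at the origin on the work surface. World frame = base frame: x ahead of the robot, y to its left, z up, the work surface at z = 0. Lengths are in m, angles in rad, forces in N, time in s.
With the tool pointing down it reaches from about 0.4 to 0.825 m from the base axis. Payload 7 kg.
Tool frame: the origin (TCP) lies midway between the tips of the shut fingers; the grasp point (between the pads) lies 19 mm behind it; z points along the fingers, y is the line along which they close (so a half turn about z gives the same grasp; the last joint's range is limited). The gripper opens to 88 mm and grips with 3 to 60 N. Pads are 19 mm wide; open, the fingers measure 130 mm over their backs; the gripper's body (78 mm by 193 mm) begins 47 mm behind the grasp point.
Start: joints at [-0.912, 0.359, 0.012, 0, -1.224, -0.288], TCP at [0.245, -0.629, 0.227] pointing down, gripper open.
Joint ranges: [-3.07, 3.07], [-1.43, 2.12], [-1.02, 1.25], [-3.03, 1.67], [-3.05, -0], [-3.03, 3.03]. Speed limits (rad/s): [2.39, 2.39, 3.01, 3.14, 3.14, 3.14].

INTERFACE

Orientations are given as [roll, pitch, yaw] about the fixed x, y, z axes, in that order (R = Rz(yaw) Ry(pitch) Rx(roll)).
In Python, from station import arm gives the robot as it stands.
- The arm moves only by the tool servo_tool, never from a script. Its argument "deltas" is a list of rows, each a list of 7 numbers: the closure, from -1 (fully open) to 1 (shut), then the shift along the tool's x, y, z in mm, then the turn, a rotation vector about the tool's x, y, z in degrees. In form: [[gripper, x, y, z, ax, ay, az], ...]. A call has 1 to 20 rows; each row shifts and turns the commanded pose from where the row before left it, along the tool's axes as they then stand; what a row does not reach is not made up. A row lasts 1/12 s, in which the tool goes at most 41.7 mm and 7.16 degrees, less where a joint would pass 70% of its speed; a pose out of reach is approached as far as the arm can. A call is refused whole if a number of a shift passes 41.7 or a number of a turn 7.16, either way. A call with a gripper value outside its range is refused whole. The fingers move at their own pace and stop on an object; "squeeze" is the grip in N (left out, the last holds). Time passes only in rows, so rows that do not move let the fingers close. It gives the time, the measured TCP pose, the force, the opening and the grip force at its end, in the units of the state.
- arm.get_state(): the state, without advancing time (a new reading comes with each control period).
- arm.grab_frame(name): name is "scene" or "top"; returns a dict with "color" (400x640x3 uint8, red, green, blue), "K" (3x3 intrinsics, pixels), "position" and "orientation" of the camera in the world. Camera axes: x right, y down, z forward; pixel columns grow to the right and rows downward; lengths in m; the calibration is good to about 2 mm. A picture is of the moment at which its call begins. There is no depth.
- arm.job_done(): hands the job in; it is judged then, once.
Trained networks look in a picture, given as the dict that the camera call returned (one of the last four; its "shot" number tells which), for a name from the list of things; names that differ only in an ending like _2 or _b are one class to them, and where a whole thing is asked for, a point or a joint stands for the part that bears it (a point fixed in the world has none). Each returns a list of dicts, best first, with "conf" (0 to 1); they miss things now and then, are a little off and sometimes report something else, mostly with a low value. They report only what shows in the picture. A call takes as long as a camera call. They do not tell look-alikes from the thing itself.
- arm.recognise(query, picture): "at" ([x, y, z] in m, in the coordinates of the camera as it stood for that picture, good to about 4 mm: the middle of the surface that is visible of it).
The state is a dict: "t": time; "q": joint angles; "qd": joint speeds; "joint_efforts": joint torques, N m; "eef_pos": TCP position; "ee_rot": TCP orientation; "force": force on the tool from outside, world axes, zero at the start; "moment": the same for the moment, N m; "width": finger opening in m; "gripper_force": force on a finger pad.
Only numpy, scipy, OpenCV 4.12 (cv2) and the standard library are available. Lean on these libraries where they do the work, as an engineer would, in place of code of your own. Each camera call takes 0.05 s, during which the arm holds its last target. There are 200 camera calls.

TASK

The white reagent cassette on the small rack lift has to come down. Pick up the release rod by its grey handle, put its steel shaft under the long flat tail of the lift's pawl and flick the tail up so that the pawl swings clear of the rack (with the rod, not with the fingers); then press the cassette steadily down, without slamming it, until it is fully down, and set the rod down on the counter rather than dropping it.

Things in the scene. Friction and masses are not known exactly. Their poses are not given: they have to be found in the camera images.
- release_rod: Loose rod lying flat: grey square-edged handle 100 long, 24 wide, 28 mm high, then a plain round blunt steel shaft 10 mm thick, 140 long; 0.12 kg. Origin: middle of the handle's underside; x runs along to the shaft (axis 14 mm up, from x = 50 to 190 mm), z up. Centre of mass at x = 20 mm. It starts pointing away from the robot. The screwdriver and wrench beside it are not wanted.
- pawl: Steel hook on a level, stiff hinge on the lift's column. Origin on the hinge, 145 mm above the counter; x along the hinge, away from the robot, y out along the tail, z up. Raising the tail turns it about +x, up to a stop at 0.9 rad; needs about 1 N; it stays where left. Engaged, its nose is under a rack tooth; clear from 0.2 rad. Column: 40 mm square, 168 high, axis 30 mm to -y of the hinge.
- pawl_tail (a point): Middle of the underside of the pawl's tail, a level flat bar 24 mm wide (x), 88 long (y), 6 thick, sticking out to the side from the hook's foot, nothing under it but the counter 97 mm below; free at both edges and the outer end. From the hinge it lies 78 mm to +y and 48 mm down. Axes as pawl; the lift may stand turned.
- carriage (a joint): How far the lift's carriage (rack, platform and cassette) has come down, in m: 0 raised, as at the start, 0.06 fully down on its stop. With the pawl engaged it can sink only 1 to 2 mm. With the pawl clear it stays by friction until pressed down with about 5 to 8 N.
- load_top (a point): Centre of the flat top of the white cassette fixed on the lift's platform, on the far side of the column from the pawl's tail (130 mm to -y of the hinge). The top is 114 mm (x) by 104 mm (y), 164 mm above the counter when raised, 104 mm when fully down. Axes as the pawl's while engaged.
Mind the look-alikes: they are no part of the job. Leave any turquoise look-alike of the release_rod alone.

How it is judged:
By the outcome, as a careful person would: the job done as asked, in the order asked, and still so for the second after the job is handed in, with the robot touching nothing.
It also fails if it takes over 56 s, if anything falls off the work surface, if the arm or the gripper's body presses on something with over 40 N, if the wrist force passes 120 N, or if a joint passes its speed limit or range.

## Working session

There is one attempt and no reset: what is moved stays moved. The work goes in short steps, Python scripts to look and compute and a tool call to move; the robot and the scene stay as the last step left them, time stands still between calls to the robot, and variables do not carry over. Pictures are saved under pics/ and viewed, at most 10 in all, crops included, and the job is handed in when it is done.

Besides the shell and the picture viewer there is one more tool, called after ">>>" by a JSON object that holds its "api" and its "payload". servo_tool: Moves the arm, as the interface text tells. Its arguments: {"type":"object","properties":{"deltas":{"type":"array","items":{"type":"array","items":{"type":"number"}}},"squeeze":{"type":"number"}},"required":["deltas"]}

```bash
mkdir -p pics; ls; cat > h.py <<'E'
import numpy as np,cv2
from scipy.spatial.transform import Rotation as R
from station import arm
def camR(f):
    o=np.array(f["orientation"],float)
    return o if o.shape==(3,3) else (R.from_euler('xyz',o).as_matrix() if o.size==3 else R.from_quat(o).as_matrix())
def w(f,p): return camR(f)@np.array(p)+np.array(f["position"])
def ray(f,u,v,z):
    d=camR(f)@np.linalg.solve(f["K"],[u,v,1.]); c=np.array(f["position"]); return c+d*(z-c[2])/d[2]
def px(f,P):
    q=f["K"]@(camR(f).T@(np.array(P)-f["position"])); return q[:2]/q[2]
def save(f,n): cv2.imwrite(f"pics/{n}.png",cv2.cvtColor(f["color"],cv2.COLOR_RGB2BGR))
E
python3 - <<'E'
from h import *
np.set_printoptions(precision=3,suppress=True)
for c in ("scene","top"):
    f=arm.grab_frame(c); save(f,c+"0"); print(c,f["position"],f["orientation"],f["K"][0])
    for n in ("release_rod","pawl","pawl_tail","load_top","carriage"):
        for r in arm.recognise(n,f)[:3]: 
            p=w(f,r["at"]);print(n,round(r["conf"],2),p,px(f,p))
s=arm.get_state();print(s)
E
```

```text
pics
scene [0.974 0.243 0.912] [-2.578  0.007  1.897] [396.465   0.    315.923]
release_rod 0.86 [0.508 0.384 0.025] [435.085 262.141]
release_rod 0.85 [ 0.335 -0.171  0.018] [253.457 154.975]
release_rod 0.54 [0.563 0.005 0.103] [278.297 221.587]
pawl 0.58 [0.561 0.004 0.101] [278.36  221.373]
pawl_tail 0.79 [0.566 0.001 0.105] [276.442 221.804]
pawl_tail 0.46 [ 0.609 -0.148  0.163] [204.749 206.3  ]
pawl_tail 0.2 [0.508 0.382 0.026] [434.354 261.528]
load_top 0.7 [ 0.611 -0.15   0.161] [203.802 207.238]
carriage 0.62 [ 0.605 -0.149  0.166] [204.936 204.063]
top [0.436 0.096 0.92 ] [-3.073 -0.044 -1.55 ] [384.245   0.    323.467]
release_rod 0.94 [ 0.326 -0.162  0.027] [416.431 270.   ]
release_rod 0.55 [0.493 0.384 0.027] [181.419 192.804]
pawl 0.58 [0.559 0.004 0.104] [350.688 163.806]
pawl_tail 0.61 [0.561 0.004 0.1  ] [350.368 163.587]
load_top 0.86 [ 0.586 -0.157  0.169] [434.322 148.091]
carriage 0.88 [ 0.584 -0.158  0.165] [434.487 149.555]
carriage 0.6 [0.562 0.003 0.1  ] [350.758 162.916]
{'t': 0.6, 'q': array([-0.912,  0.359,  0.012, -0.   , -1.224, -0.288]), 'qd': array([ 0.   , -0.001, -0.   , -0.001, -0.001,  0.001]), 'joint_efforts': array([  0.001, -58.199,  29.318,   7.   ,   0.012,  -0.   ]), 'eef_pos': array([ 0.245, -0.629,  0.227]), 'ee_rot': array([-3.142,  0.   , -2.771]), 'force': array([-1.001, -0.59 , -0.058]), 'moment': array([ 0.016,  0.022, -0.033]), 'gripper_force': 0.0, 'width': 0.0875855457922029}
```

View pics/top0.png

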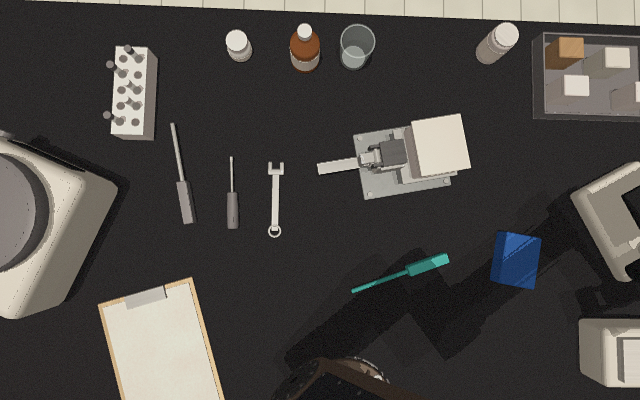

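View pics/scene0.png

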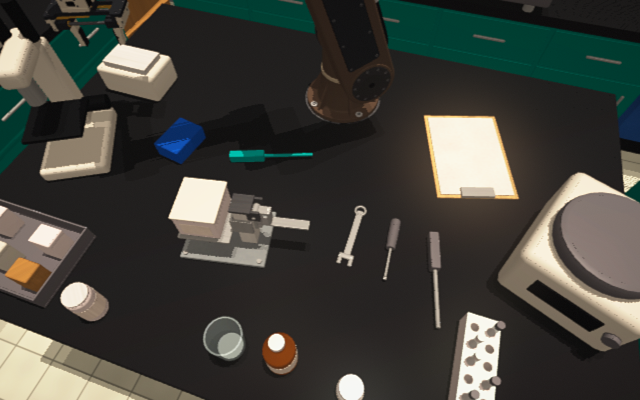

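The top view shows the grey rod's handle at (188,222)–(182,182) and its shaft tip at (173,124). The turquoise look-alike is at (400,275). The pawl's tail runs from its outer end at (318,168) to about (358,161), and the white cassette top has corners (411,120), (461,113), (471,168) and (416,176). The scene view agrees: handle (434,233)–(437,269), tip (438,326).

```bash
cat > m.py <<'E'
from h import *
np.set_printoptions(precision=4,suppress=True)
f=arm.grab_frame("top");g=arm.grab_frame("scene")
for n,F,L in (("top",f,[(188.5,222,.028),(182.5,181,.028),(173,124,.014),(318,168.5,.1),(411,120,.164),(461,113.5,.164),(471,168,.164),(416,176,.164)]),
  ("scene",g,[(434,233,.028),(435.5,268,.028),(438,326,.014),(309,225,.1),(184,178,.164),(229,181,.164),(217,237,.164),(170,229,.164)])):
    for u,v,z in L: print(n,(u,v),ray(F,u,v,z))
c=np.hstack([cv2.resize(f["color"][100:250,150:250],(400,600),interpolation=2),cv2.resize(f["color"][100:200,310:410],(400,600)[::1],interpolation=2)]) if 0 else None
a=cv2.resize(f["color"][105:240,150:215],None,fx=4,fy=4,interpolation=2);b=cv2.resize(f["color"][105:210,310:480],None,fx=3,fy=3,interpolation=2)
im=np.zeros((540,800,3),np.uint8);im[:a.shape[0],:260]=a;im[:b.shape[0],270:270+b.shape[1]]=b
save({"color":im},"crop1")
E
python3 m.py
```

```text
top (188.5, 222) [0.427  0.3646 0.028 ]
top (182.5, 181) [0.5206 0.3823 0.028 ]
top (173, 124) [0.6561 0.4149 0.014 ]
top (318, 168.5) [0.548  0.0736 0.1   ]
top (411, 120) [ 0.6429 -0.1104  0.164 ]
top (461, 113.5) [ 0.6596 -0.2132  0.164 ]
top (471, 168) [ 0.5484 -0.2333  0.164 ]
top (416, 176) [ 0.5293 -0.1211  0.164 ]
scene (434, 233) [0.4313 0.3674 0.028 ]
scene (435.5, 268) [0.5248 0.387  0.028 ]
scene (438, 326) [0.6555 0.4181 0.014 ]
scene (309, 225) [0.5472 0.0759 0.1   ]
scene (184, 178) [ 0.5545 -0.2299  0.164 ]
scene (229, 181) [ 0.5291 -0.1261  0.164 ]
scene (217, 237) [ 0.6706 -0.087   0.164 ]
scene (170, 229) [ 0.6853 -0.192   0.164 ]
```

View pics/crop1.png

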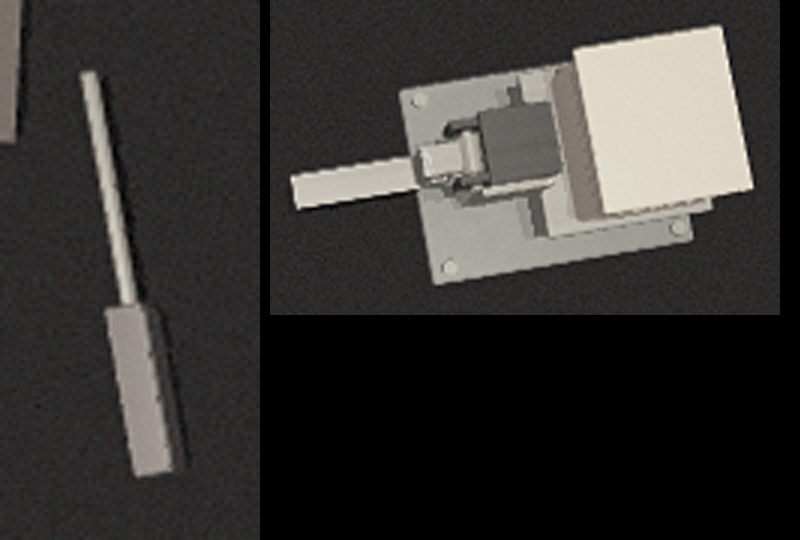

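The crop confirms the layout. The rod handle's centre is near (0.473, 0.376) with yaw 0.217, the lift's yaw is about 0.17, the tail's middle is about (0.555, 0.031), and the cassette is about (0.592, -0.172). Next I move above the rod.

>>> {"api": "servo_tool", "payload": {"deltas": [[-1,0,0,0,0,0,4.4],[-1,0,0,0,0,0,4.4],[-1,-25,29.5,-5,0,0,0],[-1,-25,29.5,-5,0,0,0],[-1,-25,29.5,-5,0,0,0],[-1,-25,29.5,-5,0,0,0],[-1,-25,29.5,-5,0,0,0],[-1,-25,29.5,-5,0,0,0],[-1,-25,29.5,-5,0,0,0],[-1,-25,29.5,-5,0,0,0],[-1,-25,29.5,-5,0,0,0],[-1,-25,29.5,-5,0,0,0],[-1,-25,29.5,-5,0,0,0],[-1,-25,29.5,-5,0,0,0],[-1,-25,29.5,-5,0,0,0],[-1,-25,29.5,-5,0,0,0]], "squeeze": 60}}

```text
t: 2.03
eef_pos: [0.4978, -0.1485, 0.2973]
ee_rot: [-3.141, 0.001, -2.924]
force: [0.9, -0.2, -0.3]
width: 0.0875
gripper_force: 0.0
```

>>> {"api": "servo_tool", "payload": {"deltas": [[-1,-7.3,37,0,0,0,0],[-1,-7.3,37,0,0,0,0],[-1,-7.3,37,0,0,0,0],[-1,-7.3,37,0,0,0,0],[-1,-7.3,37,0,0,0,0],[-1,-7.3,37,0,0,0,0],[-1,-7.3,37,0,0,0,0],[-1,-7.3,37,0,0,0,0],[-1,-7.3,37,0,0,0,0],[-1,-7.3,37,0,0,0,0],[-1,-7.3,37,0,0,0,0],[-1,-7.3,37,0,0,0,0],[-1,-7.3,37,0,0,0,0],[-1,-7.3,37,0,0,0,0],[-1,0,0,0,0,0,0]]}}

```text
t: 3.28
eef_pos: [0.485, 0.3829, 0.2951]
ee_rot: [-3.141, -0.001, -2.921]
force: [0.4, -1.2, -1.0]
width: 0.0875
gripper_force: 0.0
```

>>> {"api": "servo_tool", "payload": {"deltas": [[-1,-2,-4.5,35,0,0,0],[-1,0,0,35,0,0,0],[-1,0,0,35,0,0,0],[-1,0,0,35,0,0,0],[-1,0,0,35,0,0,0],[-1,0,0,35,0,0,0],[-1,0,0,35,0,0,0],[-1,0,0,20,0,0,0],[-1,0,0,10,0,0,0],[-1,0,0,10,0,0,0],[-1,0,0,0,0,0,0],[-1,0,0,0,0,0,0]]}}

```text
t: 4.28
eef_pos: [0.4889, 0.374, 0.0123]
ee_rot: [3.141, 0.001, -2.924]
force: [0.4, -0.2, 0.5]
width: 0.0875
gripper_force: 0.0
```

```bash
python3 - <<'E'
from h import *
f=arm.grab_frame("scene");im=cv2.resize(f["color"][180:350,350:520],None,fx=3.5,fy=3.5,interpolation=2)
save({"color":im},"g1");print(arm.get_state()["eef_pos"],px(f,arm.get_state()["eef_pos"]))
E
```

```text
[0.48912919 0.37433403 0.01295223] [431.31614995 256.22532269]
```

View pics/g1.png

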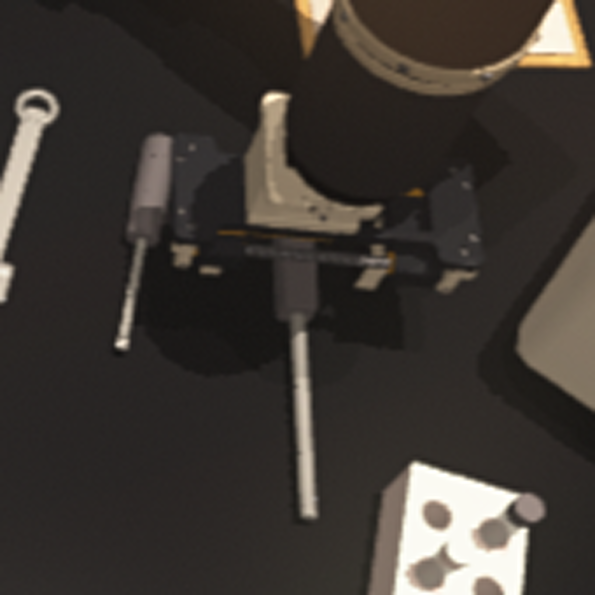

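The picture shows the handle at (295,285) between the open fingers, with the screwdriver clear. I lower the last bit and grip.

>>> {"api": "servo_tool", "payload": {"deltas": [[-1,0,4,4,0,0,0],[-1,0,0,4,0,0,0],[-1,0,0,0,0,0,0],[1,0,0,0,0,0,0],[1,0,0,0,0,0,0],[1,0,0,0,0,0,0],[1,0,0,0,0,0,0],[1,0,0,0,0,0,0],[1,0,0,0,0,0,0],[1,0,0,0,0,0,0],[1,0,0,0,0,0,0],[1,0,0,0,0,0,0]], "squeeze": 60}}

```text
t: 5.33
eef_pos: [0.4876, 0.3774, 0.0035]
ee_rot: [-3.142, -0.0, -2.924]
force: [0.7, 0.8, 0.5]
width: 0.033
gripper_force: 0.0
```

>>> {"api": "servo_tool", "payload": {"deltas": [[1,0,0,0,0,0,0],[1,0,0,0,0,0,0],[1,0,0,0,0,0,0],[1,0,0,0,0,0,0],[1,0,0,0,0,0,0],[1,0,0,0,0,0,0]]}}

```text
t: 5.83
eef_pos: [0.4876, 0.3775, 0.0036]
ee_rot: [3.142, 0.0, -2.924]
force: [0.1, 1.2, -0.3]
width: 0.0236
gripper_force: 60.0
```

>>> {"api": "servo_tool", "payload": {"deltas": [[1,0,0,-5,0,0,0],[1,0,0,-10,0,0,0],[1,0,0,-15,0,0,0],[1,0,0,-15,0,0,0],[1,0,0,-15,0,0,2.6],[1,12,-24.3,0,0,0,0],[1,12,-24.3,0,0,0,0],[1,12,-24.3,0,0,0,0],[1,12,-24.3,0,0,0,0],[1,12,-24.3,0,0,0,0],[1,12,-24.3,0,0,0,0],[1,12,-24.3,0,0,0,0],[1,12,-24.3,0,0,0,0],[1,0,0,0,0,0,0],[1,0,0,0,0,0,0]]}}

```text
t: 7.08
eef_pos: [0.426, 0.1684, 0.0646]
ee_rot: [3.141, 0.001, -2.971]
force: [0.6, 0.1, -1.4]
width: 0.0238
gripper_force: 60.0
```

```bash
cat > c.py <<'E'
from h import *
import sys
np.set_printoptions(precision=4,suppress=True)
n=sys.argv[1]
f=arm.grab_frame("top");g=arm.grab_frame("scene")
a=cv2.resize(f["color"][90:240,240:480],None,fx=3.3,fy=2,interpolation=2)[:, :]
a=cv2.resize(f["color"][100:220,250:490],None,fx=3.3,fy=3.3,interpolation=2)[:396,:792]
b=cv2.resize(g["color"][150:300,160:400],(792,495),interpolation=2)
save({"color":a},n+"t");save({"color":b},n+"s")
s=arm.get_state();p=np.array(s["eef_pos"]);M=R.from_euler('xyz',s["ee_rot"]).as_matrix()
print(p,s["ee_rot"],s["force"],s["width"])
for l in (33,173): 
    P=p-M[:,0]*l/1000-M[:,2]*.0104; print("rod",l,P,"top crop",(px(f,P)-[250,100])*3.3,"scene crop",(px(g,P)-[160,150])*3.3)
T=np.array([.555,.031,.1]);u=np.array([np.cos(.17),np.sin(.17),0]);v=np.array([-u[1],u[0],0])
for d in (-44,44):
    P=T+v*d/1000;print("tail",d,"top",(px(f,P)-[250,100])*3.3,"scene",(px(g,P)-[160,150])*3.3)
E
python3 c.py a
```

```text
[0.4269 0.17   0.0645] [ 3.1406  0.0016 -2.9698] [ 0.1459  0.662  -1.5352] 0.023603448916642327
rod 33 [0.4594 0.1757 0.0749] top crop [ 66.5347 359.7288] scene crop [656.9705 203.8221]
rod 173 [0.5974 0.1996 0.0751] top crop [ 36.7996 152.8234] scene crop [637.4474 374.525 ]
tail -44 top [356.0993 207.555 ] scene [368.6907 231.0674]
tail 44 top [223.2501 226.6281] scene [489.5765 247.3112]
```

View pics/as.png

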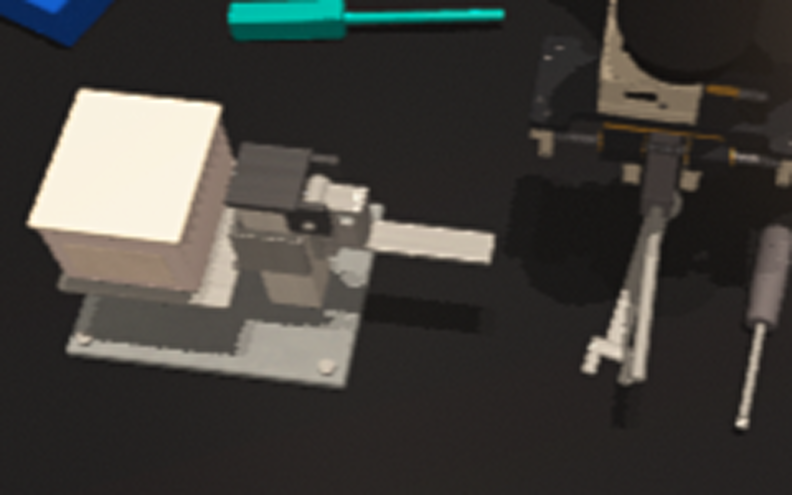

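The rod tip shows at (633,378) and the tail's outer end at (493,250), both within a few pixels of the prediction. I sweep the shaft under the tail.

>>> {"api": "servo_tool", "payload": {"deltas": [[1,3.4,-19.8,0,0,0,0],[1,3.4,-19.8,0,0,0,0],[1,3.4,-19.8,0,0,0,0],[1,3.4,-19.8,0,0,0,0],[1,3.4,-19.8,0,0,0,0],[1,3.4,-19.8,0,0,0,0],[1,3.4,-19.8,0,0,0,0],[1,3.4,-19.8,0,0,0,0],[1,0,0,0,0,0,0],[1,0,0,0,0,0,0]]}}

```text
t: 8.02
eef_pos: [0.4271, 0.0087, 0.0637]
ee_rot: [3.142, 0.0, -2.971]
force: [-0.3, -0.4, -0.3]
width: 0.0237
gripper_force: 60.0
```

```bash
python3 c.py b
```

```text
[0.4272 0.0094 0.0638] [ 3.1415  0.0006 -2.9695] [-0.2873  0.1496 -1.507 ] 0.023543451504051505
rod 33 [0.4597 0.0151 0.0742] top crop [307.8863 364.5714] scene crop [455.365  148.2594]
rod 173 [0.5977 0.0391 0.0743] top crop [276.0028 159.4938] scene crop [420.5614 309.3971]
tail -44 top [356.0993 207.555 ] scene [368.6907 231.0674]
tail 44 top [223.2501 226.6281] scene [489.5765 247.3112]
```

View pics/bs.png

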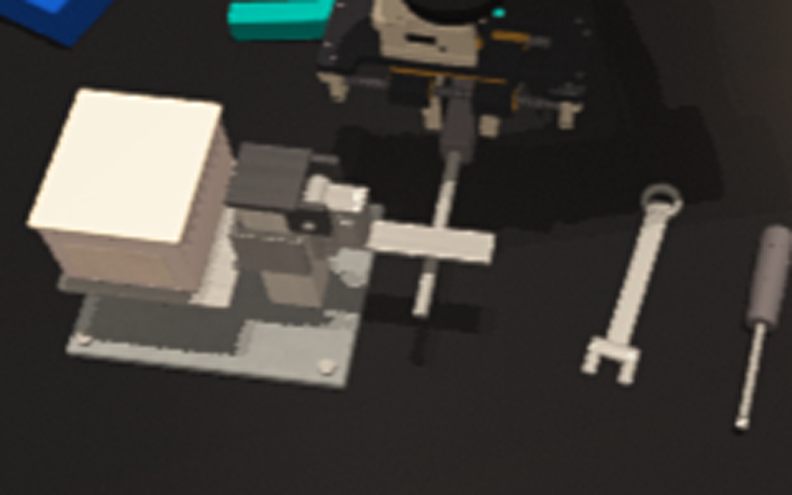

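The shaft crosses under the tail's middle at (435,240). Now I raise it.

>>> {"api": "servo_tool", "payload": {"deltas": [[1,0,0,-6,0,0,0],[1,0,0,-6,0,0,0],[1,0,0,-4,0,0,0],[1,0,0,-4,0,0,0],[1,0,0,-4,0,0,0],[1,0,0,-4,0,0,0],[1,0,0,-4,0,0,0],[1,0,0,-4,0,0,0],[1,0,0,-4,0,0,0],[1,0,0,-4,0,0,0],[1,0,0,-4,0,0,0],[1,0,0,-4,0,0,0],[1,0,0,-4,0,0,0],[1,0,0,-4,0,0,0],[1,0,0,0,0,0,0]]}}

```text
t: 9.37
eef_pos: [0.4269, 0.0088, 0.1244]
ee_rot: [3.142, 0.001, -2.97]
force: [-0.5, 1.8, -1.1]
width: 0.0235
gripper_force: 60.0
```

```bash
python3 c.py d
```

```text
[0.4268 0.0087 0.1238] [ 3.1416  0.0008 -2.97  ] [ 0.2213  0.2204 -0.8287] 0.023818021996748793
rod 33 [0.4593 0.0143 0.1343] top crop [318.3252 362.7797] scene crop [450.9011 101.8469]
rod 173 [0.5972 0.0382 0.1344] top crop [284.0483 142.2842] scene crop [413.6333 268.2802]
tail -44 top [356.0993 207.555 ] scene [368.6907 231.0674]
tail 44 top [223.2501 226.6281] scene [489.5765 247.3112]
```

View pics/ds.png

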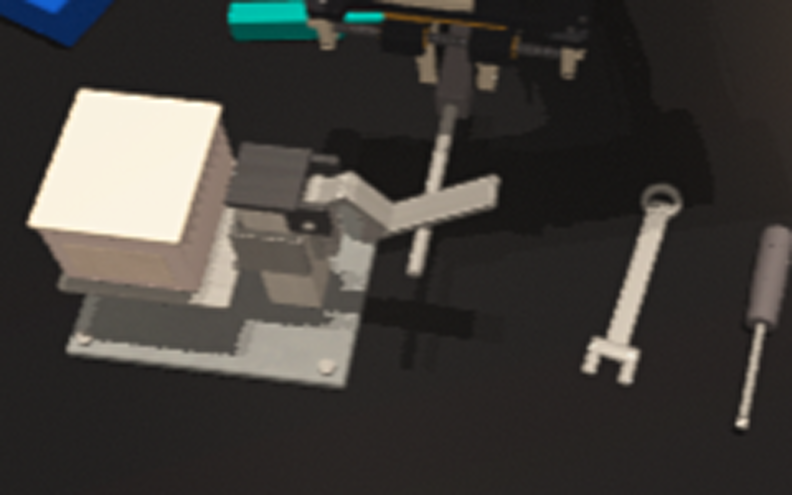

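The tail is swung up by about 0.5 rad. I withdraw downward and outward, then rise and cross to above the cassette.

>>> {"api": "servo_tool", "payload": {"deltas": [[1,0,0,8,0,0,0],[1,0,0,12,0,0,0],[1,0,5,10,0,0,0],[1,-3,20,0,0,0,0],[1,-3,20,0,0,0,0],[1,-3,20,0,0,0,0],[1,-3,20,0,0,0,0],[1,0,10,0,0,0,0],[1,0,0,-20,0,0,0],[1,0,0,-35,0,0,0],[1,0,0,-35,0,0,0],[1,0,0,-35,0,0,0],[1,0,0,-30,0,0,0],[1,0,0,-10,0,0,0],[1,0,0,0,0,0,0]]}}

```text
t: 10.72
eef_pos: [0.4233, 0.1049, 0.2609]
ee_rot: [3.14, 0.005, -2.97]
force: [0.8, 0.8, -0.4]
width: 0.0236
gripper_force: 60.0
```

>>> {"api": "servo_tool", "payload": {"deltas": [[1,-6,-13,0,0,0,0],[1,-12,-28,0,0,0,0],[1,-12,-28,0,0,0,0],[1,-12,-28,0,0,0,0],[1,-12,-28,0,0,0,0],[1,-12,-28,0,0,0,0],[1,-12,-28,0,0,0,0],[1,-12,-28,0,0,0,0],[1,-12,-28,0,0,0,0],[1,-12,-28,0,0,0,0],[1,-12,-28,0,0,0,0],[1,-12,-28,0,0,0,0],[1,-4,-13,0,0,0,0],[1,0,0,0,0,0,0],[1,0,0,0,0,0,0]]}}

```text
t: 11.97
eef_pos: [0.6183, -0.2009, 0.2557]
ee_rot: [3.14, -0.004, -2.972]
force: [-0.4, 0.8, -1.8]
width: 0.0236
gripper_force: 60.0
```

```bash
python3 c.py e
```

```text
[ 0.6183 -0.1998  0.2574] [ 3.1408 -0.0017 -2.9697] [-0.1516  0.4013 -0.3803] 0.02372061736065673
rod 33 [ 0.6509 -0.1942  0.2677] top crop [739.1402   5.5866] scene crop [  3.8465 128.3608]
rod 173 [ 0.7888 -0.1703  0.2675] top crop [ 693.8401 -245.89  ] scene crop [-88.5548 338.2152]
tail -44 top [356.0993 207.555 ] scene [368.6907 231.0674]
tail 44 top [223.2501 226.6281] scene [489.5765 247.3112]
```

View pics/es.png

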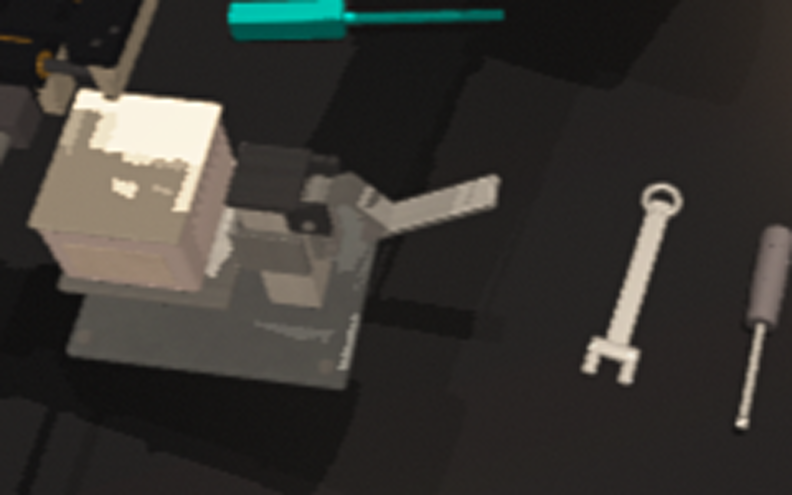

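The tail stays up after the rod is withdrawn. I come down gently onto the cassette.

>>> {"api": "servo_tool", "payload": {"deltas": [[1,5,0,15,0,0,0],[1,0,0,20,0,0,0],[1,0,0,20,0,0,0],[1,0,0,15,0,0,0],[1,0,0,8,0,0,0],[1,0,0,3,0,0,0],[1,0,0,2,0,0,0],[1,0,0,2,0,0,0],[1,0,0,2,0,0,0],[1,0,0,2,0,0,0],[1,0,0,2,0,0,0],[1,0,0,2,0,0,0],[1,0,0,2,0,0,0]]}}

```text
t: 13.15
eef_pos: [0.6144, -0.2013, 0.1642]
ee_rot: [-3.141, 0.001, -2.97]
force: [-1.8, 1.5, 3.2]
width: 0.0232
gripper_force: 60.0
```

>>> {"api": "servo_tool", "payload": {"deltas": [[1,0,0,2,0,0,0],[1,0,0,2,0,0,0],[1,0,0,2,0,0,0],[1,0,0,2,0,0,0],[1,0,0,2,0,0,0],[1,0,0,2,0,0,0]]}}

```text
t: 13.65
eef_pos: [0.6144, -0.2013, 0.1515]
ee_rot: [-3.141, 0.0, -2.97]
force: [-0.2, 0.9, 3.3]
width: 0.0236
gripper_force: 60.0
```

>>> {"api": "servo_tool", "payload": {"deltas": [[1,0,0,2,0,0,0],[1,0,0,2,0,0,0],[1,0,0,2,0,0,0],[1,0,0,2,0,0,0],[1,0,0,2,0,0,0],[1,0,0,2,0,0,0],[1,0,0,2,0,0,0],[1,0,0,2,0,0,0],[1,0,0,2,0,0,0],[1,0,0,2,0,0,0],[1,0,0,2,0,0,0],[1,0,0,2,0,0,0],[1,0,0,2,0,0,0],[1,0,0,2,0,0,0],[1,0,0,2,0,0,0],[1,0,0,2,0,0,0],[1,0,0,2,0,0,0],[1,0,0,2,0,0,0]]}}

```text
t: 15.15
eef_pos: [0.6144, -0.2013, 0.1155]
ee_rot: [-3.141, 0.0, -2.97]
force: [2.0, -1.0, 4.6]
width: 0.0236
gripper_force: 60.0
```

>>> {"api": "servo_tool", "payload": {"deltas": [[1,0,0,2,0,0,0],[1,0,0,2,0,0,0],[1,0,0,1.5,0,0,0],[1,0,0,1,0,0,0],[1,0,0,1,0,0,0]]}}

```text
t: 15.57
eef_pos: [0.614, -0.2012, 0.1079]
ee_rot: [3.141, -0.0, -2.97]
force: [1.3, 0.4, 3.2]
width: 0.0234
gripper_force: 60.0
```

>>> {"api": "servo_tool", "payload": {"deltas": [[1,0,0,0.7,0,0,0],[1,0,0,0.7,0,0,0]]}}

```text
t: 15.73
eef_pos: [0.6141, -0.2013, 0.1075]
ee_rot: [-3.141, 0.0, -2.97]
force: [-1.7, 2.3, 13.7]
width: 0.0233
gripper_force: 60.0
```

The force has stepped up to 14 N at z = 0.1075, so the carriage is on its stop. I lift off and carry the rod back to its free spot.

>>> {"api": "servo_tool", "payload": {"deltas": [[1,0,0,-2,0,0,0],[1,0,0,-5,0,0,0],[1,0,0,-15,0,0,0],[1,0,0,-30,0,0,0],[1,0,0,-35,0,0,0],[1,0,0,-35,0,0,0],[1,0,0,-25,0,0,0],[1,0,0,-5,0,0,0],[1,0,0,0,0,0,0]]}}

```text
t: 16.48
eef_pos: [0.6143, -0.2012, 0.2604]
ee_rot: [-3.141, 0.002, -2.97]
force: [0.1, 0.5, -2.3]
width: 0.0235
gripper_force: 60.0
```

>>> {"api": "servo_tool", "payload": {"deltas": [[1,1.5,18,0,0,0,0],[1,1.5,35,0,0,0,0],[1,1.5,35,0,0,0,0],[1,1.5,35,0,0,0,0],[1,1.5,35,0,0,0,0],[1,1.5,35,0,0,0,0],[1,1.5,35,0,0,0,0],[1,1.5,35,0,0,0,0],[1,1.5,35,0,0,0,0],[1,1.5,35,0,0,0,0],[1,1.5,35,0,0,0,0],[1,1.5,35,0,0,0,0],[1,1.5,35,0,0,0,0],[1,1.5,35,0,0,0,0],[1,1.5,35,0,0,0,0],[1,1.5,35,0,0,0,0],[1,1.5,35,0,0,0,0],[1,0,14,0,0,0,-2.6],[1,0,0,0,0,0,0],[1,0,0,0,0,0,0]]}}

```text
t: 18.15
eef_pos: [0.4865, 0.3775, 0.2559]
ee_rot: [-3.139, -0.004, -2.923]
force: [-0.1, -1.1, -1.0]
width: 0.0243
gripper_force: 60.0
```

```bash
python3 - <<'E'
from h import *
np.set_printoptions(precision=4,suppress=True)
f=arm.grab_frame("scene");save(f,"f1");s=arm.get_state();print(s["eef_pos"],s["ee_rot"],s["width"])
for r in arm.recognise("load_top",f)[:3]: print(r["conf"],w(f,r["at"]))
E
```

```text
[0.4869 0.3768 0.2565] [-3.1392 -0.0033 -2.9246] 0.023391699440899083
0.65 [ 0.6107 -0.1493  0.1004]
```

View pics/f1.png

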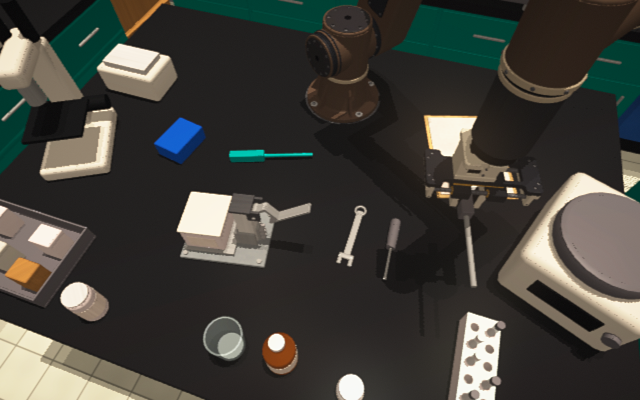

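The cassette is down (top at z ≈ 0.10), the pawl is still up, and the rod is held level. I lower it gently to the counter.

>>> {"api": "servo_tool", "payload": {"deltas": [[1,0,0,20,0,0,0],[1,0,0,35,0,0,0],[1,0,0,35,0,0,0],[1,0,0,35,0,0,0],[1,0,0,35,0,0,0],[1,0,0,35,0,0,0],[1,0,0,25,0,0,0],[1,0,0,14,0,0,0],[1,0,0,7,0,0,0],[1,0,0,4,0,0,0],[1,0,0,2,0,0,0],[1,0,0,2,0,0,0],[1,0,0,1,0,0,0],[1,0,0,0,0,0,0]]}}

```text
t: 19.42
eef_pos: [0.4882, 0.378, 0.0095]
ee_rot: [3.141, 0.001, -2.924]
force: [-0.6, 0.8, -1.8]
width: 0.0235
gripper_force: 60.0
```

>>> {"api": "servo_tool", "payload": {"deltas": [[1,0,0,2,0,0,0],[1,0,0,1,0,0,0],[1,0,0,1,0,0,0],[1,0,0,1,0,0,0],[1,0,0,0.7,0,0,0],[1,0,0,0,0,0,0]]}}

```text
t: 19.92
eef_pos: [0.4878, 0.3778, 0.0036]
ee_rot: [-3.142, 0.0, -2.924]
force: [-2.2, -1.2, 4.9]
width: 0.0236
gripper_force: 60.0
```

Contact is confirmed, so I release and retreat.

>>> {"api": "servo_tool", "payload": {"deltas": [[0.2,0,0,0,0,0,0],[0.2,0,0,0,0,0,0],[-0.2,0,0,0,0,0,0],[-0.2,0,0,0,0,0,0],[-0.2,0,0,0,0,0,0],[-0.2,0,0,0,0,0,0],[-0.2,0,0,0,0,0,0],[-0.2,0,0,0,0,0,0],[-0.2,0,0,-5,0,0,0],[-0.2,0,0,-15,0,0,0],[-0.2,0,0,-30,0,0,0],[-0.2,0,0,-40,0,0,0],[-0.2,0,0,-40,0,0,0],[-0.2,0,0,-20,0,0,0],[-0.2,0,0,0,0,0,0]]}}

```text
t: 21.17
eef_pos: [0.49, 0.3799, 0.1597]
ee_rot: [3.136, 0.008, -2.924]
force: [-0.3, 0.1, 0.3]
width: 0.0523
gripper_force: 0.0
```

```bash
python3 - <<'E'
from h import *
f=arm.grab_frame("scene");save(f,"f2");s=arm.get_state();print(s["eef_pos"],s["force"],s["width"],s["t"])
for n in ("release_rod","load_top"):
  for r in arm.recognise(n,f)[:2]: print(n,r["conf"],w(f,r["at"]))
E
```

```text
[0.48893135 0.37898729 0.15682356] [ 0.16860239  0.25891259 -0.6012722 ] 0.05240361898929401 21.2167
release_rod 0.8 [0.50783134 0.3805604  0.02319193]
release_rod 0.72 [ 0.33993571 -0.16866257  0.02225386]
load_top 0.67 [ 0.61093048 -0.14935455  0.10025044]
load_top 0.43 [0.5093987  0.38098223 0.02276128]
```

View pics/f2.png

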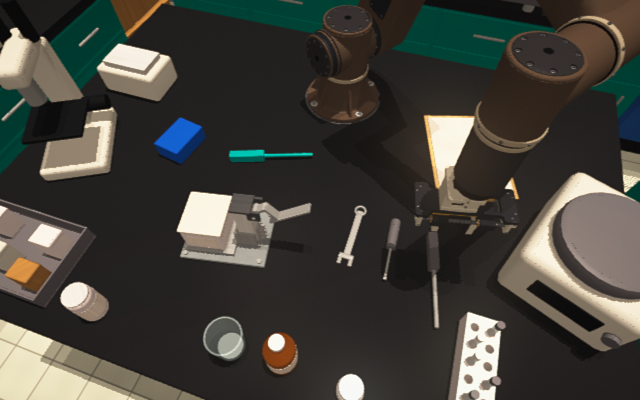

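The rod lies on the counter at (434,275), the cassette is down at (205,222), the pawl is up, and the gripper is clear.

```bash
python3 -c "
from station import arm
print(arm.job_done())"
```

```text
the job is handed in; nothing more can be done
None
```

The job is handed in: I flicked the pawl clear with the rod, pressed the cassette down to its stop (about 14 N at the end), and set the rod back on the counter at about 21 s of the 56 s limit; no verdict was returned.

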